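Put the bead tray away in its box

ROBOT

A 6-joint arm with a two-finger parallel gripper is mounted at the origin on the work surface. World frame = base frame: x ahead of the robot, y to its left, z up, the work surface at z = 0. Lengths are in mm, angles in rad, forces in N, time in s.
With the tool pointing down it reaches from about 275 to 750 mm from the base axis. Payload 10.2 kg.
Tool frame: the origin (TCP) lies at the very end of the fingers, on their centre line; the grasp point (between the pads) lies 19 mm behind it; z points along the fingers, y is the direction in which the jaws open and shut (so a half turn about z gives the same grasp; the last joint's range is limited). The gripper opens to 85 mm and grips with 20 to 120 N. Pads are 22 mm wide; open, the fingers measure 114 mm over their backs; the gripper's body (76 mm by 85 mm) begins 54 mm behind the grasp point. The pads swing forward as they close: fully open they stand 13 mm farther back than shut.
Start: joints at [1.123, 0.313, 1.498, -0, 1.331, -0.223], TCP at [117.041, 511.793, 231.294] pointing down, gripper open.
Joint ranges: [-2.94, 2.94], [-0.97, 2.17], [0.19, 2.56], [-1.23, 4.37], [0.02, 3.11], [-2.88, 2.88]. Speed limits (rad/s): [2.39, 2.39, 3.01, 3.14, 3.14, 3.14].

INTERFACE

Orientations are given as a unit quaternion [w, x, y, z].
In Python, from rig import * gives the robot as it stands. The module is installed in compiled form; this text tells all that it offers.
- The arm moves only by the shell command python3 -m crank 'ROWS' [FORCE]. ROWS is a JSON object of lists of equal length, an entry for each row: "dp": the shift along the world's x, y, z in cm, a list of three; "delta_rot": the turn, a rotation vector about the world's x, y, z in degrees, a list of three; "claw": the closure in counts, from 0 (fully open) to 255 (shut). A call has 1 to 10 rows; each row shifts and turns the commanded pose from where the row before left it; what a row does not reach is not made up. A row lasts 1/10 s, in which the tool goes at most 50 mm and 8.59 degrees, less where a joint would pass 70% of its speed; a pose out of reach is approached as far as the arm can. A call is refused whole if a number of a shift passes 5 or a number of a turn 8.59, either way. A call with a gripper value outside its range is refused whole. The fingers move at their own pace and stop on an object; FORCE is the grip in N (left out, the last holds). Time passes only in rows, so rows that do not move let the fingers close. It gives the time, the measured TCP pose, the force and the opening at its end, in the units of the state.
- sense(): the state, without advancing time (a new reading comes with each control period).
- capture(name): name is "side" or "top"; returns (picture, depth): 400x640x3 uint8, red, green, blue; 400x640 float32, mm along the optical axis (not along the pixel's ray), 0 where there is no reading.
- camera_model(name): a dict with "fx", "fy", "cx", "cy" (pixels), "cam_to_world" (4x4, takes a point from camera to world coordinates). Camera axes: x right, y up, looking along -z (the intrinsics and any distortion apply to the point x, -y, -z); pixel columns grow to the right and rows downward; lengths in mm; the calibration is good to about 2 mm. A picture is of the moment at which its call begins. camera_model takes no time and is no camera call.
- finish_job(): hands the job in, once; it reports no verdict.
Trained networks look in the newest picture that a camera, given by its name, has taken for a name from the list of things; names that differ only in an ending like _2 or _b are one class to them, and where a whole thing is asked for, a point or a joint stands for the part that bears it (a point fixed in the world has none). Each returns a list of dicts, best first, with "p" (0 to 1); they miss things now and then, are a little off and sometimes report something else, mostly with a low value. They report only what shows in the picture. A call takes as long as a camera call.
- boxes_of(camera, target): "centre" ([column, row] in pixels, amid what is visible of it).
- masks_of(camera, target): "region" (400x640 bool, what is visible of it) and "centre" ([column, row] in pixels, amid what is visible of it).
- pinpoint(camera, target): "centre" ([column, row] in pixels: a listed point, or the origin of a listed thing).
The state is a dict: "time_s": time; "joints": joint angles; "dq": joint speeds; "tau": joint torques, N m; "eef_pos": TCP position; "ee_rot": TCP orientation; "force": force on the tool from outside, world axes, zero at the start; "wrist_torque": the same for the moment, N m; "grip_width": opening from 0.0 (shut) to 1.0 (fully open).
Only numpy, scipy, OpenCV 4.12 (cv2) and the standard library are available. Lean on these libraries where they do the work, as an engineer would, in place of code of your own. Each camera call takes 0.05 s, during which the arm holds its last target.

TASK

The beading is done for today: pick up the bead tray by its middle grip and carry it level, without spilling a bead or tube, to the open wooden box; set it down gently so that it lies flat on the ledges inside, and let go of it. Then swing the lid fully shut without slamming it. Leave everything else on the table where it is.

Things in the scene. Friction and masses are not known exactly. Their poses are not given: they have to be found in the camera images.
- tray: open lift-out bead tray of pale wood, 130 mm (its x) by 220 mm (its y), about 0.4 kg, flat on the table; rim walls 18 mm high and 6 mm thick, inner floor 6 mm above the underside. A 12 mm thick darker partition crosses the middle along its x (y = 0) and rises into a grip board. Origin: centre of the underside, z up. Half a turn about z makes no difference
- tray_handle (a point): middle of the top edge of the tray's upright grip board, 62 mm straight above the tray's origin, same axes. The board is 12 mm thick (along y) and 70 mm long (along x), free from 28 mm above the tray's underside up to its top; pinch it across its thickness. The beads on both sides of it reach 26 mm above the underside
- bead_box: fixed dark wooden box, 160 mm (its x) by 252 mm (its y), rim 120 mm high, walls 10 mm: opening 140 by 232 mm, so the tray has 5 to 6 mm to spare on each side. A pale ledge 14 mm wide runs along each long inner wall, top 52 mm above the table: the tray lies on both, long side along the box's, either way round. Lid hinged on the +x long rim. Origin: centre of the underside, z up
- seat (a point): middle of the box at the height of the ledge tops, 52 mm above the box's underside: where the tray's origin belongs; same axes as the box. The tray's grip board then ends 6 mm below the rim. The cord reels in the bay below are fixed and reach only 34 mm
- lid (a joint): lid angle in rad: 0 shut, 1.57 upright, up to 1.9 leaning outwards (to the box's +x). Flat board 160 by 252 mm, 10 mm thick, 0.35 kg, on stiff friction hinges: it stays where it is left; 1 to 4 N near the free edge move it. Push on its outer face (with the inlaid panel), sideways first, then down
- lid_hinge (a point): point on the lid's hinge axis, middle of the box's +x rim, 120 mm above the table; the axis is the box's y. It turns with the lid: its -x points from the hinge to the free edge, its z out of the lid's outer face, which lies 10 mm from the axis
- lid_edge (a point): middle of the lid's free edge, on the outer face, 160 mm from the hinge axis, marked by a thin brass thumb piece; same axes as lid_hinge
- bead0: round turquoise stone bead, ball of 20 mm diameter, 11 g, loose in the tray; origin at its centre (10 mm above the tray's inner floor when it lies there)
- bead1: round turquoise stone bead, ball of 20 mm diameter, 11 g, loose in the tray; origin at its centre (10 mm above the tray's inner floor when it lies there)
- bead2: round turquoise stone bead, ball of 20 mm diameter, 11 g, loose in the tray; origin at its centre (10 mm above the tray's inner floor when it lies there)
- bead3: round turquoise stone bead, ball of 20 mm diameter, 11 g, loose in the tray; origin at its centre (10 mm above the tray's inner floor when it lies there)
- bead4: round turquoise stone bead, ball of 20 mm diameter, 11 g, loose in the tray; origin at its centre (10 mm above the tray's inner floor when it lies there)
- bead5: round turquoise stone bead, ball of 20 mm diameter, 11 g, loose in the tray; origin at its centre (10 mm above the tray's inner floor when it lies there)
- tube0: copper tube bead, cylinder 9 mm in diameter and 40 mm long, 15 g, lying loose in the tray; origin at its centre, its y axis along the tube
- tube1: copper tube bead, cylinder 9 mm in diameter and 40 mm long, 15 g, lying loose in the tray; origin at its centre, its y axis along the tube
- pliers: pliers with red handles lying between tray and box, 140 mm long along their x, 42 mm wide, 13 mm high; origin on the table near the joint. Must stay where it is.
- scissors: scissors with blue loops lying flat to the left of the tray, 160 mm long along their x, 60 mm wide, 8 mm high; origin on the table at the middle. Must stay where it is.
- cord_spool: white spool of brown cord standing behind, 52 mm in diameter, 40 mm high; origin at the centre of its underside. Must stay where it is.
- bead_jar: glass jar of copper beads with a brass lid, standing behind, 62 mm in diameter, 76 mm high; origin at the centre of its underside. Must stay where it is.
- ruler: pale wooden ruler lying flat beyond the box, 200 mm along its x, 28 mm wide, 4 mm thick; origin at the centre of its underside. Must stay where it is.

How it is judged:
By the outcome, as a careful person would: the job done as asked, in the order asked, and still so for the second after the job is handed in, with the robot touching nothing.
It also fails if it takes over 61 s, if anything falls off the work surface, if the arm or the gripper's body presses on something with over 40 N, if the wrist force passes 120 N, or if a joint passes its speed limit or range.

## Working session

There is one attempt and no reset: what is moved stays moved. The work goes in short steps, Python scripts to look and compute and a shell command to move; the robot and the scene stay as the last step left them, time stands still between calls to the robot, and variables do not carry over. Pictures are saved under pics/ and viewed, and the job is handed in when it is done.

```bash
mkdir -p pics; cat > h.py <<'E'
from rig import *
import numpy as np, cv2
def snap(cam,fn):
    p,d=capture(cam); cv2.imwrite('pics/'+fn,p[:,:,::-1]); return p,d
def ray(cam,px):
    m=camera_model(cam); T=np.array(m['cam_to_world'])
    v=np.array([(px[0]-m['cx'])/m['fx'],-(px[1]-m['cy'])/m['fy'],-1.0])
    return T[:3,3],T[:3,:3]@v
def at_z(cam,px,z):
    o,v=ray(cam,px); return o+v*(z-o[2])/v[2]
def at_d(cam,px,d):
    o,v=ray(cam,px); return o+v*d
def cloud(cam,d):
    m=camera_model(cam); T=np.array(m['cam_to_world'])
    r,c=np.indices(d.shape)
    P=np.stack([(c-m['cx'])/m['fx']*d,-(r-m['cy'])/m['fy']*d,-d],-1)
    return P@T[:3,:3].T+T[:3,3]
E
python3 - <<'E'
from h import *
np.set_printoptions(precision=1,suppress=True)
for c in('top','side'):
    p,d=snap(c,c+'0.png'); np.save('pics/d_'+c,d)
    m=camera_model(c); print(m['fx'],m['cx'],m['cy'],[k for k in m]); print(np.array(m['cam_to_world']))
    for n in('tray_handle','tray','seat','lid_hinge','lid_edge','bead_box'):
        r=pinpoint(c,n)[:2]
        for q in r:
            x=q['centre']; print(c,n,round(q['p'],2),np.round(x,1),at_d(c,x,d[int(x[1]),int(x[0])]))
s=sense();print(s['time_s'],s['force'])
E
```

```text
460.8846196900819 319.3695737622478 197.13854269412562 ['fx', 'fy', 'cx', 'cy', 'cam_to_world']
[[  -0.     1.    -0.1  480.3]
 [  -1.    -0.    -0.    84.7]
 [  -0.     0.1    1.  1191.7]
 [   0.     0.     0.     1. ]]
top tray_handle 0.93 [264.3 254.5] [462.2 250.7  63.3]
top tray 0.65 [268.  255.5] [459.5 242.   61.4]
top tray 0.31 [183.9 227.6] [536.  468.9   0.7]
top seat 0.77 [456.2 217.3] [ 542.6 -232.2   13. ]
top lid_hinge 0.67 [500.8 205.8] [ 559.4 -300.9  136.9]
top lid_hinge 0.46 [266.3 255.9] [458.6 246.3  60.3]
top lid_edge 0.71 [259.1 241. ] [496.  271.8   7.6]
top lid_edge 0.55 [541.6 191.1] [ 575.9 -332.2  274.9]
top bead_box 0.65 [451.9 217.8] [ 541.8 -222.1    9.7]
455.8138578875866 317.9883422486322 196.45550211698858 ['fx', 'fy', 'cx', 'cy', 'cam_to_world']
[[   0.8    0.4   -0.4    4.8]
 [  -0.6    0.6   -0.6 -664.5]
 [   0.     0.7    0.7 1064.3]
 [   0.     0.     0.     1. ]]
side tray_handle 0.58 [256.9 192.6] [489.5 295.9  21. ]
side tray 0.83 [253.8 206.4] [458.6 267.9  -1.4]
side seat 0.86 [374.8 287.6] [ 548.5 -210.8   33.5]
side lid_hinge 0.68 [405.  286.4] [ 471.  -353.1  278.5]
side lid_hinge 0.57 [319.4 244.6] [530.   10.3   8.1]
side lid_edge 0.55 [431.6 257.9] [ 568.3 -335.1  279.1]
side bead_box 0.81 [372.  296.9] [ 524.2 -227.2   31.7]
side bead_box 0.46 [272.  201.2] [506.1 230.5  24.9]
0.7 [-1.1 -0.  -0.1]
```

View pics/top0.png

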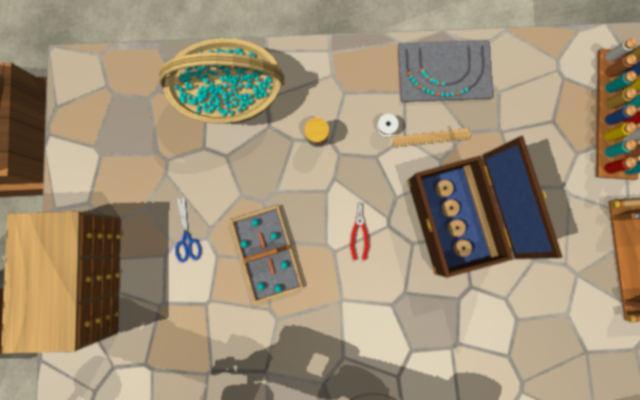

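View pics/side0.png

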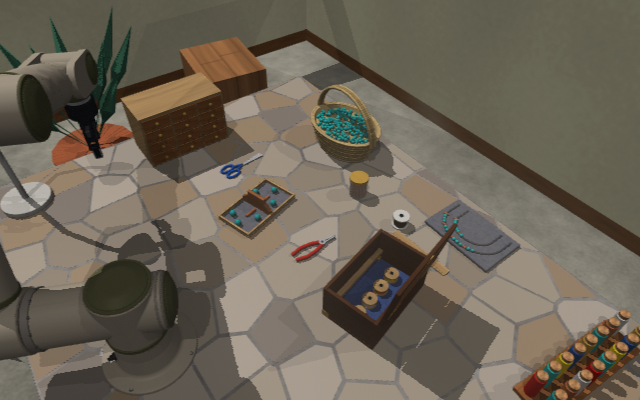

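```bash
python3 - <<'E'
from h import *
np.set_printoptions(precision=1,suppress=True)
for cam in('top','side'):
    p,d=snap(cam,cam+'1.png'); P=cloud(cam,d); ok=d>0
    # ground check
    g=ok&(abs(P[...,2])<8)&(P[...,0]>250)&(P[...,0]<750)&(abs(P[...,1])<450)
    print(cam,'ground med',np.median(P[g][:,2]))
    print('tray handle pts')
    m=ok&(abs(P[...,0]-460)<130)&(abs(P[...,1]-248)<150)
    for nm,lo,hi in(('grip',50,75),('tray',12,90),('rim',13,24)):
        q=P[m&(P[...,2]>lo)&(P[...,2]<hi)][:,:2].astype(np.float32)
        r=cv2.minAreaRect(q); print(nm,len(q),r,q.mean(0))
    q=P[m&(P[...,2]>50)&(P[...,2]<75)]; print('grip z',np.percentile(q[:,2],[5,50,95]) if len(q) else 0)
    m=ok&(abs(P[...,0]-545)<220)&(P[...,1]<-80)&(P[...,1]>-480)
    for nm,lo,hi in(('boxrim',108,128),('ledge',46,58),('lid',132,330)):
        s=m&(P[...,2]>lo)&(P[...,2]<hi)
        q=P[s][:,:2].astype(np.float32)
        r=cv2.minAreaRect(q); print(nm,len(q),r,np.median(P[s][:,2]))
    s=m&(P[...,2]>135)&(P[...,2]<330); q=P[s]; c=q.mean(0); u,S,v=np.linalg.svd(q-c,full_matrices=False); n=v[2]; print('lid c',c,'n',n,S/np.sqrt(len(q)))
    print('lid zmax',np.percentile(q[:,2],[1,50,99]))
    np.save('pics/P_'+cam,P)
    for n in('tray','lid','bead_box'):
        r=masks_of(cam,n)
        if r:
            k=r[0]['region']&ok; print(n,r[0]['p'],r[0]['centre'],k.sum()); np.save(f'pics/m_{cam}_{n}',k)
E
```

```text
top ground med -0.0826325257028202
tray handle pts
grip 142 ((462.7920837402344, 253.5450439453125), (11.84046459197998, 69.46638488769531), 15.925576210021973) [462.8 253.3]
tray 1297 ((462.89886474609375, 253.63333129882812), (220.56089782714844, 130.75393676757812), 15.65746784210205) [460.4 252.5]
rim 951 ((462.89886474609375, 253.63333129882812), (220.56089782714844, 130.75393676757812), 15.65746784210205) [460.2 252.9]
grip z [56.1 61.2 64.7]
boxrim 1958 ((540.4554443359375, -220.7840576171875), (252.62335205078125, 166.9215545654297), 13.577149391174316) 119.01860692529135
ledge 836 ((539.5872192382812, -216.56793212890625), (247.4580841064453, 152.61431884765625), 13.79101276397705) 51.81287599144457
lid 5282 ((563.9413452148438, -317.7333984375), (252.04583740234375, 39.10289764404297), 13.457290649414062) 221.86607812770956
lid c [ 561.7 -314.9  218.9] n [-0.2  1.   0.2] [72.3 44.6  1.9]
lid zmax [137.3 222.9 279.3]
tray 0.72 [264.1, 255.9] 4151
lid 0.59 [519.7, 197.7] 5649
bead_box 0.97 [484.2, 212.3] 14071
side ground med -0.09747817033553474
tray handle pts
grip 94 ((462
[... 266 characters left out ...]
254.30197143554688), (224.90235900878906, 135.19078063964844), 15.435470581054688) [454.2 247.2]
grip z [52.1 60.2 63.9]
boxrim 1087 ((541.1790161132812, -225.01187133789062), (255.14434814453125, 173.009521484375), 13.54045581817627) 118.1977679342042
ledge 756 ((538.601318359375, -221.05479431152344), (252.22210693359375, 158.95584106445312), 13.611713409423828) 51.60574586453498
lid 1015 ((564.643310546875, -320.8446350097656), (257.000244140625, 31.213594436645508), 11.435558319091797) 262.60546674190834
lid c [ 537.7 -330.   239.9] n [ 0.2 -1.  -0.1] [78.7 43.9  3.1]
lid zmax [139.3 264.  280.2]
tray 0.82 [256.6, 204.9] 2117
lid 0.61 [414.5, 272.3] 1144
bead_box 0.96 [373.5, 284.2] 7790
```

```bash
python3 - <<'E'
from h import *
from scipy.spatial.transform import Rotation as R
np.set_printoptions(precision=2,suppress=True)
a=np.radians(13.6); bx=np.array([np.sin(a),-np.cos(a)]); by=np.array([np.cos(a),np.sin(a)])
for cam in('top','side'):
    P=np.load(f'pics/P_{cam}.npy'); c0=np.array([540.5,-220.8])
    q=P-np.array([*c0,0]); X=q[...,:2]@bx; Y=q[...,:2]@by; Z=P[...,2]
    m=(abs(X)<110)&(abs(Y)<150)&(Z>113)&(Z<124)
    print(cam,'Y ext',np.percentile(Y[m],[0,1,99,100]),'X',np.percentile(X[m],[0,1,99,100]))
    for nm,s in(('-x wall',m&(abs(Y)<90)&(X<0)),('+x',m&(abs(Y)<90)&(X>0))): 
        print(nm,np.percentile(X[s],[1,5,50,95,99]))
    for nm,s in(('-y wall',m&(abs(X)<50)&(Y<0)),('+y',m&(abs(X)<50)&(Y>0))): print(nm,np.percentile(Y[s],[1,5,50,95,99]))
    l=(abs(X)<75)&(abs(Y)<90)&(Z>48)&(Z<56)
    for s in(l&(X<0),l&(X>0)): print('ledge',np.percentile(X[s],[1,5,50,95,99]),s.sum())
    # slope of -x rim
    s=m&(abs(Y)<110)&(X<-60); print('slope deg',np.degrees(np.polyfit(Y[s],X[s],1)[0]))
    l=(abs(X-110)<60)&(abs(Y)<120)&(Z>140)&(Z<272)
    A=np.polyfit(Z[l],X[l],1); print('lid X vs z',A, np.polyval(A,[120,280]), 'theta',np.pi/2+np.arctan(A[0]))
s=sense(); M=R.from_quat(np.roll(s['ee_rot'],-1)).as_matrix(); print(M, 'tool y yaw',np.degrees(np.arctan2(M[1,1],M[0,1]))); print(s['joints'],s['eef_pos'],s['time_s'],s['grip_width'])
E
```

```text
top Y ext [-126.37 -125.37  125.03  126.06] X [-82.39 -80.33  81.38  82.84]
-x wall [-81.2  -80.12 -75.88 -70.72 -69.83]
+x [69.06 69.59 74.78 81.04 82.25]
-y wall [-126.06 -125.39 -120.72 -116.12 -115.75]
+y [115.63 116.01 120.3  125.08 125.65]Traceback (most recent call last):
  File "<stdin>", line 14, in <module>
    return _quantile_unchecked(
        a, q, axis, out, overwrite_input, method, keepdims, weights)
    return _ureduce(a,
                    func=_quantile_ureduce_func,
    ...<5 lines>...
                    overwrite_input=overwrite_input,
                    method=method)
    r = func(a, **kwargs)
    result = _quantile(arr,
                       quantiles=q,
    ...<2 lines>...
                       out=out,
                       weights=wgt)
    slices_having_nans = np.isnan(arr[-1, ...])
                                  ~~~^^^^^^^^^
IndexError: index -1 is out of bounds for axis 0 with size 0
```

```bash
python3 - <<'E'
from h import *
from scipy.spatial.transform import Rotation as R
np.set_printoptions(precision=2,suppress=True)
pc=lambda v,*a:np.percentile(v,*a) if len(v) else 'none'
a=np.radians(13.6); bx=np.array([np.sin(a),-np.cos(a)]); by=np.array([np.cos(a),np.sin(a)])
for cam in('top','side'):
    P=np.load(f'pics/P_{cam}.npy'); c0=np.array([540.5,-220.8])
    q=P-np.array([*c0,0]); X=q[...,:2]@bx; Y=q[...,:2]@by; Z=P[...,2]
    m=(abs(X)<110)&(abs(Y)<150)&(Z>113)&(Z<124)
    for nm,s in(('-x wall',m&(abs(Y)<90)&(X<0)),('+x',m&(abs(Y)<90)&(X>0))): 
        print(cam,nm,pc(X[s],[1,5,50,95,99]))
    for nm,s in(('-y wall',m&(abs(X)<50)&(Y<0)),('+y',m&(abs(X)<50)&(Y>0))): print(nm,pc(Y[s],[1,5,50,95,99]))
    s=m&(abs(Y)<110)&(X<-60); print('slope deg',np.degrees(np.polyfit(Y[s],X[s],1)[0]))
    l=(abs(X-110)<60)&(abs(Y)<120)&(Z>140)&(Z<272)
    A=np.polyfit(Z[l],X[l],1); print('lid X vs z',A, np.polyval(A,[120,280]), 'theta',np.pi/2+np.arctan(A[0]))
s=sense(); M=R.from_quat(np.roll(s['ee_rot'],-1)).as_matrix(); print(M, 'tool y yaw',np.degrees(np.arctan2(M[1,1],M[0,1]))); print(s['joints'],s['eef_pos'],s['time_s'],s['grip_width'])
E
```

```text
top -x wall [-81.2  -80.12 -75.88 -70.72 -69.83]
top +x [69.06 69.59 74.78 81.04 82.25]
-y wall [-126.06 -125.39 -120.72 -116.12 -115.75]
+y [115.63 116.01 120.3  125.08 125.65]
slope deg -0.08251544107134295
lid X vs z [ 0.16 59.97] [ 79.68 105.95] theta 1.733583698426886
side -x wall [-81.44 -80.49 -74.89 -70.79 -70.01]
side +x [68.6  69.24 71.87 89.87 89.89]
-y wall [-127.37 -126.63 -122.53 -116.48 -115.94]
+y [113.83 114.7  118.36 124.37 125.65]
slope deg -0.11357018949257972
lid X vs z [ 0.16 69.88] [ 89.25 115.06] theta 1.7307763340758966
[[-0.97  0.22  0.  ]
 [ 0.22  0.97 -0.  ]
 [-0.   -0.   -1.  ]] tool y yaw 77.11914239844114
[ 1.12  0.31  1.5  -0.    1.33 -0.22] [117.06 511.79 231.29] 1.1 1.0009078050072133
```

```bash
python3 -m crank '{"dp":[[3.457,-2.582,0],[3.457,-2.582,0],[3.457,-2.582,0],[3.457,-2.582,0],[3.457,-2.582,0],[3.457,-2.582,0],[3.457,-2.582,0],[3.457,-2.582,0],[3.457,-2.582,0],[3.457,-2.582,0]],"delta_rot":[[0,0,-6.14],[0,0,-6.14],[0,0,-6.14],[0,0,-6.14],[0,0,-6.14],[0,0,-6.14],[0,0,-6.14],[0,0,-6.14],[0,0,-6.14],[0,0,-6.14]],"claw":[0,0,0,0,0,0,0,0,0,0]}' 40; python3 -m crank '{"dp":[[0,0,-1.5],[0,0,-1.5]],"delta_rot":[[0,0,0],[0,0,0]],"claw":[0,0]}'
cat > st.py <<'E'
from h import *
from scipy.spatial.transform import Rotation as R
s=sense(); M=R.from_quat(np.roll(s['ee_rot'],-1)).as_matrix()
print(round(s['time_s'],2),'pos',np.round(s['eef_pos'],1),'yaw',round(np.degrees(np.arctan2(M[1,1],M[0,1])),2),'z',np.round(M[:,2],4),'F',np.round(s['force'],2),'T',np.round(s['wrist_torque'],2),'g',round(s['grip_width'],3))
E
python3 st.py
```

```text
time_s: 2.1
eef_pos: [464.0, 252.3, 231.4]
ee_rot: [0.0, 0.606, 0.796, 0.0]
force: [0.8, 1.0, -0.3]
grip_width: 1.001
time_s: 2.3
eef_pos: [463.7, 252.7, 200.8]
ee_rot: [0.0, 0.605, 0.796, 0.0]
force: [-0.2, -0.4, -1.0]
grip_width: 1.001
2.3 pos [463.7 252.7 200.8] yaw 15.59 z [ 5.e-04  2.e-04 -1.e+00] F [-0.18 -0.39 -0.97] T [-0.03  0.01  0.03] g 1.001
```

```bash
python3 -m crank '{"dp":[[0,0,-2.5],[0,0,-2.5],[0,0,-2.5],[0,0,-2.5],[0,0,-2.5],[0,0,-1.4],[0,0,-0.6],[0,0,0]],"delta_rot":[[0,0,0],[0,0,0],[0,0,0],[0,0,0],[0,0,0],[0,0,0],[0,0,0],[0,0,0]],"claw":[0,0,0,0,0,0,0,0]}';python3 st.py; python3 - <<'E'
from h import *
p,d=snap('side','side2.png'); cv2.imwrite('pics/side2c.png',cv2.resize(p[120:280,160:360,::-1],None,fx=4,fy=4,interpolation=3)[:600])
E
```

```text
time_s: 3.1
eef_pos: [462.6, 253.5, 56.0]
ee_rot: [-0.0, 0.604, 0.797, -0.0]
force: [0.6, 0.3, -0.6]
grip_width: 0.997
3.1 pos [462.6 253.5  56. ] yaw 15.72 z [-8.e-04 -3.e-04 -1.e+00] F [ 0.57  0.32 -0.62] T [-0.05 -0.   -0.06] g 0.997
```

View pics/side2c.png

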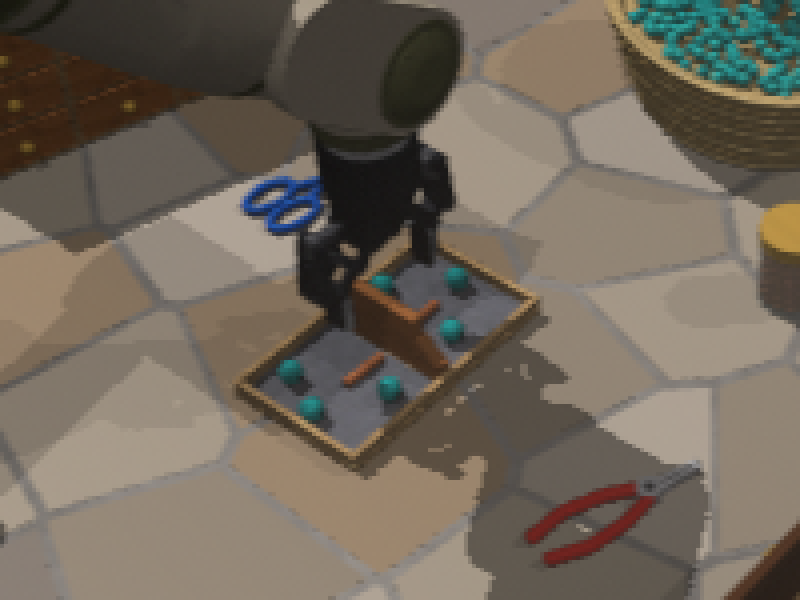

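```bash
python3 - <<'E'
from h import *
np.set_printoptions(precision=1,suppress=True)
p,d=snap('side','side3.png'); P=cloud('side',d)
a=np.radians(15.7); lx=np.array([np.sin(a),-np.cos(a)]); ly=np.array([np.cos(a),np.sin(a)])
q=P[...,:2]-[462.6,253.5]; X=q@lx; Y=q@ly; Z=P[...,2]
dark=p.sum(2)<170
for lo,hi in((54,64),(64,72),(72,80),(80,90),(90,100),(100,112)):
    for sgn in(1,-1):
        s=dark&(d>0)&(abs(X)<45)&(Y*sgn>8)&(Y*sgn<75)&(Z>lo)&(Z<hi)
        if s.sum()>3: print(lo,sgn,s.sum(),'X',np.percentile(X[s],[2,50,98]),'Y',np.percentile(Y[s],[2,50,98]))
E
```

```text
72 1 11 X [-10.2   0.4  10.8] Y [42.  43.4 49.5]
80 1 12 X [-6.9  4.7 12.4] Y [39.8 43.5 48.8]
80 -1 15 X [-4.5  4.9  9.9] Y [-56.8 -53.  -47.6]
90 1 16 X [-5.7  8.  12.6] Y [39.9 44.2 52.4]
90 -1 12 X [-2.1  5.8 10.1] Y [-56.8 -50.7 -43.6]
100 1 19 X [-5.8  6.9 13.2] Y [40.9 44.9 55.2]
100 -1 13 X [ 2.8  7.8 13.3] Y [-57.4 -52.8 -43.1]
```

```bash
python3 -m crank '{"dp":[[0,0,-1.2],[0,0,-0.8],[0,0,-0.2],[0,0,0],[0,0,0],[0,0,0],[0,0,0],[0,0,0],[0,0,0],[0,0,0]],"delta_rot":[[0,0,0],[0,0,0],[0,0,0],[0,0,0],[0,0,0],[0,0,0],[0,0,0],[0,0,0],[0,0,0],[0,0,0]],"claw":[0,0,0,120,160,180,195,205,210,215]}' 50;python3 st.py;
```

```text
time_s: 4.2
eef_pos: [463.0, 253.7, 34.4]
ee_rot: [0.0, 0.604, 0.797, 0.0]
force: [1.3, 0.4, -0.7]
grip_width: 0.156
4.2 pos [463.  253.7  34.4] yaw 15.72 z [ 7.e-04  2.e-04 -1.e+00] F [ 1.32  0.41 -0.72] T [ 0.06 -0.13  0.02] g 0.156
```

```bash
python3 -m crank '{"dp":[[0,0,0],[0,0,0],[0,0,0],[0,0,0],[0,0,0]],"delta_rot":[[0,0,0],[0,0,0],[0,0,0],[0,0,0],[0,0,0]],"claw":[225,235,255,255,255]}' 50;python3 st.py; python3 -m crank '{"dp":[[0,0,0.1],[0,0,0.2],[0,0,0.4],[0,0,0.6],[0,0,0.6],[0,0,0.5],[0,0,0.3],[0,0,0.2],[0,0,0.1],[0,0,0]],"delta_rot":[[0,0,0],[0,0,0],[0,0,0],[0,0,0],[0,0,0],[0,0,0],[0,0,0],[0,0,0],[0,0,0],[0,0,0]],"claw":[255,255,255,255,255,255,255,255,255,255]}' 50;python3 st.py; python3 - <<'E'
from h import *
p,d=snap('side','side4.png'); cv2.imwrite('pics/side4c.png',cv2.resize(p[120:280,160:360,::-1],None,fx=4,fy=4,interpolation=3)[:600])
E
```

```text
time_s: 4.7
eef_pos: [463.1, 253.7, 34.6]
ee_rot: [0.0, 0.604, 0.797, 0.0]
force: [2.2, -0.0, 5.1]
grip_width: 0.126
4.7 pos [463.1 253.7  34.6] yaw 15.72 z [ 9.e-04  2.e-04 -1.e+00] F [ 2.24 -0.01  5.09] T [ 0.08 -0.19 -0.  ] g 0.126
time_s: 5.7
eef_pos: [462.7, 253.6, 64.3]
ee_rot: [0.0, 0.604, 0.797, -0.0]
force: [-0.6, 0.6, -3.8]
grip_width: 0.132
5.7 pos [462.7 253.6  64.3] yaw 15.72 z [-0. -0. -1.] F [-0.6   0.58 -3.81] T [-0.05 -0.04  0.  ] g 0.132
```

View pics/side4c.png

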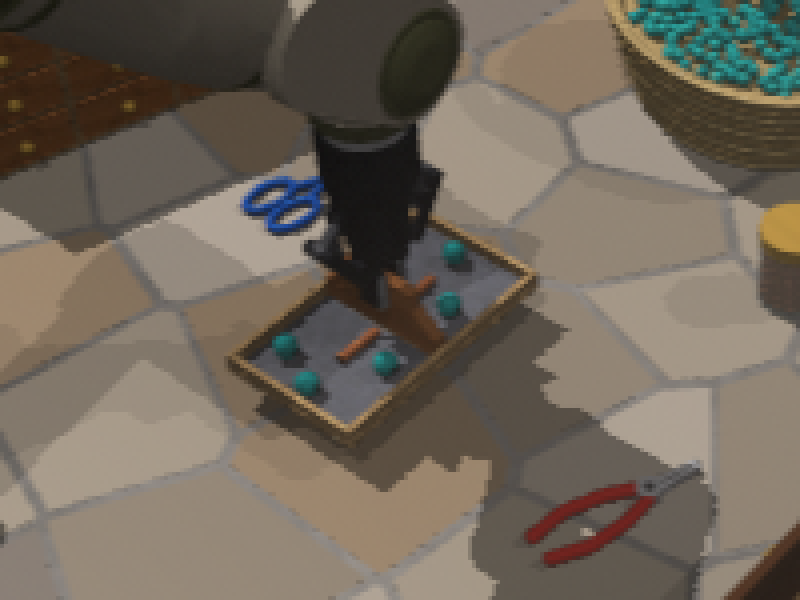

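```bash
python3 -m crank '{"dp":[[0,0,0.4],[0,0,0.9],[0,0,1.4],[0,0,1.8],[0,0,2.0],[0,0,1.9],[0,0,1.5],[0,0,1.1],[0,0,0.7],[0,0,0.3]],"delta_rot":[[0,0,0],[0,0,0],[0,0,0],[0,0,0],[0,0,0],[0,0,0],[0,0,0],[0,0,0],[0,0,0],[0,0,0]],"claw":[255,255,255,255,255,255,255,255,255,255]}' 50
python3 -m crank '{"dp":[[0.03,-0.2,0],[0.07,-0.4,0],[0.1,-0.6,0],[0.13,-0.8,0],[0.16,-1.0,0],[0.2,-1.2,0],[0.23,-1.4,0],[0.26,-1.6,0],[0.3,-1.8,0],[0.33,-2.0,0]],"delta_rot":[[0,0,0],[0,0,0],[0,0,0],[0,0,0],[0,0,0],[0,0,0],[0,0,0],[0,0,0],[0,0,0],[0,0,0]],"claw":[255,255,255,255,255,255,255,255,255,255]}' 50
python3 -m crank '{"dp":[[0.33,-2.0,0],[0.33,-2.0,0],[0.33,-2.0,0],[0.33,-2.0,0],[0.33,-2.0,0],[0.33,-2.0,0],[0.33,-2.0,0],[0.33,-2.0,0],[0.33,-2.0,0],[0.33,-2.0,0]],"delta_rot":[[0,0,-0.2],[0,0,-0.2],[0,0,-0.2],[0,0,-0.2],[0,0,-0.2],[0,0,-0.2],[0,0,-0.2],[0,0,-0.2],[0,0,-0.2],[0,0,-0.2]],"claw":[255,255,255,255,255,255,255,255,255,255]}' 50
python3 -m crank '{"dp":[[0.33,-2.0,0],[0.31,-1.9,0],[0.3,-1.8,0],[0.28,-1.7,0],[0.26,-1.6,0],[0.23,-1.4,0],[0.21,-1.3,0],[0.18,-1.1,0],[0.16,-1.0,0],[0.13,-0.8,0]],"delta_rot":[[0,0,0],[0,0,0],[0,0,0],[0,0,0],[0,0,0],[0,0,0],[0,0,0],[0,0,0],[0,0,0],[0,0,0]],"claw":[255,255,255,255,255,255,255,255,255,255]}' 50
python3 -m crank '{"dp":[[0.1,-0.6,0],[0.08,-0.5,0],[0.06,-0.35,0],[0.04,-0.25,0],[0.02,-0.13,0],[0,0,0],[0,0,0]],"delta_rot":[[0,0,0],[0,0,0],[0,0,0],[0,0,0],[0,0,0],[0,0,0],[0,0,0]],"claw":[255,255,255,255,255,255,255]}' 50
python3 st.py; python3 - <<'E'
from h import *
np.set_printoptions(precision=1,suppress=True)
p,d=snap('side','side5.png'); cv2.imwrite('pics/side5c.png',cv2.resize(p[180:360,290:490,::-1],None,fx=3.2,fy=3.2,interpolation=3))
p,d=snap('top','top5.png'); cv2.imwrite('pics/top5c.png',cv2.resize(p[120:300,380:600,::-1],None,fx=3.2,fy=3.2,interpolation=3)); np.save('pics/P5',cloud('top',d)); 
E
```

```text
time_s: 6.75
eef_pos: [462.8, 253.6, 184.8]
ee_rot: [0.0, 0.604, 0.797, 0.0]
force: [-0.1, -0.3, -5.0]
grip_width: 0.129
time_s: 7.75
eef_pos: [481.0, 142.1, 184.4]
ee_rot: [0.0, 0.604, 0.797, 0.0]
force: [0.5, 0.4, -4.3]
grip_width: 0.128
time_s: 8.75
eef_pos: [513.6, -58.2, 184.3]
ee_rot: [0.0, 0.618, 0.786, -0.0]
force: [0.6, -0.5, -4.1]
grip_width: 0.131
time_s: 9.75
eef_pos: [537.8, -203.1, 184.2]
ee_rot: [-0.0, 0.618, 0.786, -0.0]
force: [-0.2, 0.2, -4.0]
grip_width: 0.131
time_s: 10.45
eef_pos: [540.8, -220.5, 184.3]
ee_rot: [0.0, 0.618, 0.787, 0.0]
force: [-0.3, 0.1, -3.3]
grip_width: 0.129
10.45 pos [ 540.8 -220.5  184.3] yaw 13.73 z [ 1.e-04  0.e+00 -1.e+00] F [-0.27  0.1  -3.35] T [ 0.03 -0.   -0.01] g 0.129
```

View pics/side5c.png

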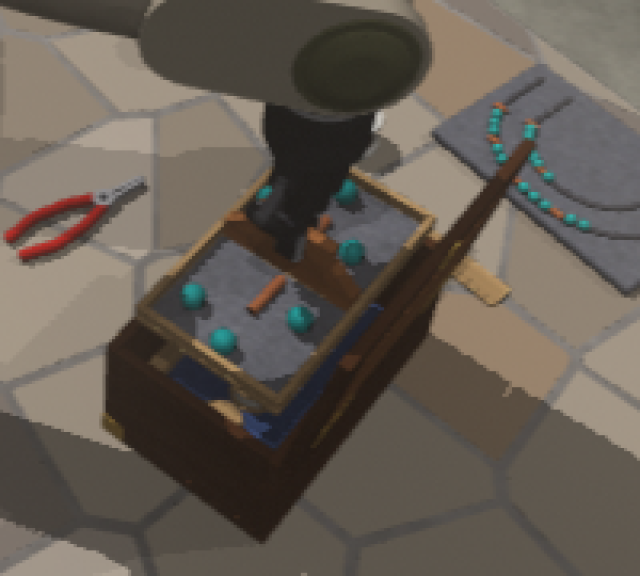

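View pics/top5c.png

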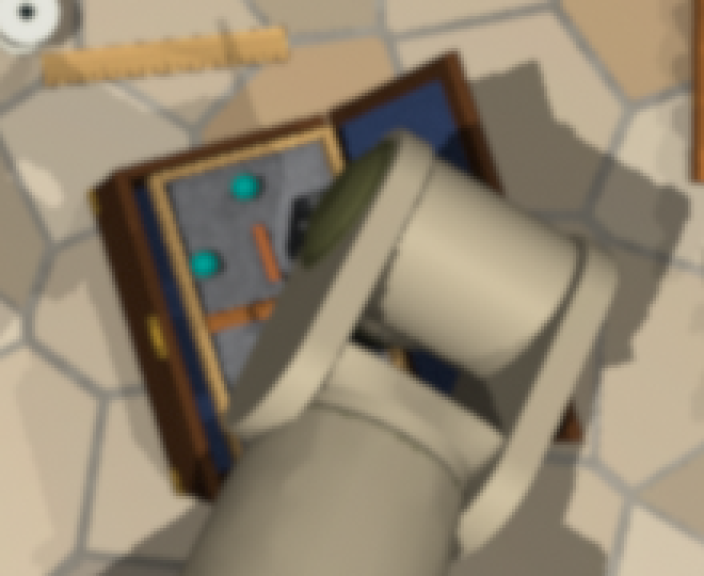

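```bash
python3 - <<'E'
from h import *
np.set_printoptions(precision=1,suppress=True)
a=np.radians(13.65); bx=np.array([np.sin(a),-np.cos(a)]); by=np.array([np.cos(a),np.sin(a)])
p,d=snap('side','side6.png'); PS=cloud('side',d); PT=np.load('pics/P5.npy')
c0=np.array([540.5,-220.8])
for nm,P in(('side',PS),('top',PT)):
    q=P[...,:2]-c0; X=q@bx; Y=q@by; Z=P[...,2]
    reg=(abs(X)<200)&(abs(Y)<200)
    for lo in range(20,0,-1): pass
    s=reg&(Z>220)&(abs(Y)<135)
    for x0 in range(-120,200,40):
        k=s&(X>=x0)&(X<x0+40)
        if k.sum(): print(nm,'X',x0,'n',k.sum(),'Z min/5/50/max',Z[k].min(),np.percentile(Z[k],[5,50]),Z[k].max(),'Y',Y[k].min(),Y[k].max())
    t=(abs(X)<90)&(abs(Y)<130)&(Z>158)&(Z<174)
    print(nm,'tray rim',t.sum(),'X',np.percentile(X[t],[0,1,5,95,99,100]),'Y',np.percentile(Y[t],[0,1,5,95,99,100]))
    for yy in(-1,1):
        k=t&(Y*yy>60); print('  Y sign',yy,k.sum(),'z',np.median(Z[k]) if k.any() else 0,'Xext',np.percentile(X[k],[1,99]) if k.any() else 0)
E
```

```text
side X -120 n 827 Z min/5/50/max 450.02501761736846 [501.2 533.5] 559.3209409206534 Y -134.99784049663316 5.4851082249695535
side X -80 n 1946 Z min/5/50/max 423.28039870519706 [444.3 496. ] 531.5998775551025 Y -134.85972185710676 38.90732334031593
side X -40 n 1975 Z min/5/50/max 231.94152569183586 [309.4 474.7] 510.6023167893559 Y -119.71047921320039 66.76092617303185
side X 0 n 2189 Z min/5/50/max 220.3649625724762 [253.7 441.5] 500.7034020603347 Y -83.4946656780344 63.031811094051115
side X 40 n 761 Z min/5/50/max 392.19762052620695 [406.9 452.3] 487.241422078789 Y -59.91274045791855 10.992180133200652
side X 80 n 698 Z min/5/50/max 220.0290578477476 [227.6 275.7] 282.45058574337577 Y -127.09752513855805 125.65211407764794
side tray rim 1403 X [-67.5 -66.  -63.3  62.7  63.9  89.5] Y [-126.5 -111.3 -109.8  104.5  108.9  110.2]
  Y sign -1 494 z 165.981558202746 Xext [-65.5  86.5]
  Y sign 1 223 z 165.36664543982477 Xext [-15.4  63.3]
top X -120 n 2788 Z min/5/50/max 412.00514768603193 [451.3 520.2] 559.1354838034466 Y -134.8538306454353 5.299510195057652
top X -80 n 2377 Z min/5/50/max 401.64270440644725 [438.6 501.6] 531.7632481638335 Y -134.66191086078288 56.23732311954939
top X -40 n 3139 Z min/5/50/max 230.8731266553001 [358.  476.8] 511.0406816800837 Y -118.1234380168128 73.18607486804504
top X 0 n 1682 Z min/5/50/max 274.37158099271437 [462.4 479.9] 501.527867614038 Y -81.13094711053797 62.42802602489405
top X 40 n 306 Z min/5/50/max 446.1140738883512 [458.8 475.8] 487.598439568857 Y -45.47619260704419 13.591085682493393
top X 80 n 856 Z min/5/50/max 220.11479989650513 [227.2 266.2] 281.757801191558 Y -125.93711617200348 125.83812890102861
top tray rim 1084 X [-66.6 -65.9 -65.4  87.2  89.   89.8] Y [-93.2 -88.7 -77.2 108.6 120.2 125.3]
  Y sign -1 102 z 166.32531302555833 Xext [-65.8  89.5]
  Y sign 1 534 z 166.04671209052742 Xext [-65.8  89. ]
```

```bash
python3 -m crank '{"dp":[[0.01,-0.05,-0.3],[0,0,-0.7],[0,0,-1.0],[0,0,-1.2],[0,0,-1.3],[0,0,-1.3],[0,0,-1.2],[0,0,-0.9],[0,0,-0.5],[0,0,-0.2]],"delta_rot":[[0,0,0],[0,0,0],[0,0,0],[0,0,0],[0,0,0],[0,0,0],[0,0,0],[0,0,0],[0,0,0],[0,0,0]],"claw":[255,255,255,255,255,255,255,255,255,255]}' 50
python3 -m crank '{"dp":[[0,0,-0.1],[0,0,-0.1],[0,0,-0.1],[0,0,0]],"delta_rot":[[0,0,0],[0,0,0],[0,0,0],[0,0,0]],"claw":[255,255,255,255]}' 50
python3 st.py; python3 - <<'E'
from h import *
p,d=snap('side','side7.png'); cv2.imwrite('pics/side7c.png',cv2.resize(p[180:360,290:490,::-1],None,fx=3.2,fy=3.2,interpolation=3))
E
```

```text
time_s: 11.6
eef_pos: [540.8, -221.2, 97.8]
ee_rot: [-0.0, 0.618, 0.787, -0.0]
force: [0.6, 0.1, -4.1]
grip_width: 0.132
time_s: 12.0
eef_pos: [540.9, -221.2, 95.4]
ee_rot: [0.0, 0.618, 0.787, -0.0]
force: [-0.1, 0.6, -4.0]
grip_width: 0.132
12.0 pos [ 540.9 -221.2   95.4] yaw 13.72 z [ 2.e-04 -1.e-04 -1.e+00] F [-0.09  0.57 -3.99] T [-0.01 -0.03  0.02] g 0.132
```

View pics/side7c.png

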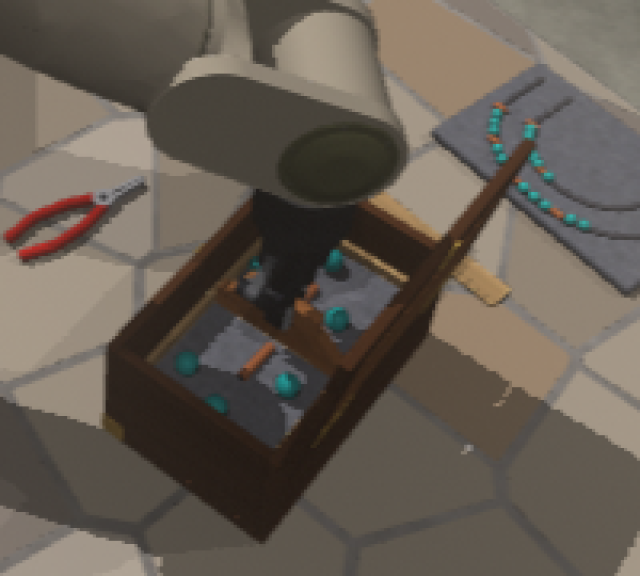

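```bash
python3 -m crank '{"dp":[[0,0,-0.1],[0,0,-0.1],[0,0,-0.1],[0,0,-0.1],[0,0,-0.1],[0,0,-0.1],[0,0,0]],"delta_rot":[[0,0,0],[0,0,0],[0,0,0],[0,0,0],[0,0,0],[0,0,0],[0,0,0]],"claw":[255,255,255,255,255,255,255]}' 50
python3 -m crank '{"dp":[[0,0,-0.05],[0,0,-0.05],[0,0,0]],"delta_rot":[[0,0,0],[0,0,0],[0,0,0]],"claw":[255,255,255]}' 50
```

```text
time_s: 12.75
eef_pos: [540.8, -221.2, 89.1]
ee_rot: [-0.0, 0.618, 0.787, -0.0]
force: [-1.0, 0.3, -3.7]
grip_width: 0.131
time_s: 13.05
eef_pos: [540.8, -221.2, 88.3]
ee_rot: [-0.0, 0.618, 0.786, 0.0]
force: [0.9, 0.4, -4.6]
grip_width: 0.131
```

```bash
python3 -m crank '{"dp":[[0,0,-0.05],[0,0,-0.05],[0,0,0]],"delta_rot":[[0,0,0],[0,0,0],[0,0,0]],"claw":[255,255,255]}' 50; python3 st.py
```

```text
time_s: 13.35
eef_pos: [540.8, -221.2, 87.2]
ee_rot: [-0.0, 0.618, 0.786, -0.0]
force: [-0.0, -0.1, -3.8]
grip_width: 0.137
13.35 pos [ 540.8 -221.2   87.2] yaw 13.72 z [-1.e-04  1.e-04 -1.e+00] F [-0.04 -0.05 -3.78] T [ 0.04 -0.03 -0.01] g 0.137
```

```bash
python3 -m crank '{"dp":[[0,0,-0.04],[0,0,-0.04],[0,0,0]],"delta_rot":[[0,0,0],[0,0,0],[0,0,0]],"claw":[255,255,255]}' 50; python3 -m crank '{"dp":[[0,0,-0.04],[0,0,0]],"delta_rot":[[0,0,0],[0,0,0]],"claw":[255,255]}' 50;python3 st.py
```

```text
time_s: 13.65
eef_pos: [540.9, -221.2, 86.6]
ee_rot: [0.0, 0.618, 0.787, -0.0]
force: [-0.5, -0.3, -3.0]
grip_width: 0.132
time_s: 13.85
eef_pos: [540.9, -221.2, 86.6]
ee_rot: [0.0, 0.618, 0.787, -0.0]
force: [-2.3, 2.0, 3.4]
grip_width: 0.132
13.85 pos [ 540.9 -221.2   86.6] yaw 13.72 z [ 2.e-04 -2.e-04 -1.e+00] F [-2.33  2.02  3.43] T [0.21 0.46 0.09] g 0.132
```

```bash
python3 -m crank '{"dp":[[0,0,0],[0,0,0],[0,0,0],[0,0,0],[0,0,0],[0,0,0],[0,0,0],[0,0,0]],"delta_rot":[[0,0,0],[0,0,0],[0,0,0],[0,0,0],[0,0,0],[0,0,0],[0,0,0],[0,0,0]],"claw":[210,205,195,180,160,140,120,120]}' 20;python3 st.py
```

```text
time_s: 14.65
eef_pos: [540.9, -221.2, 86.1]
ee_rot: [0.0, 0.618, 0.786, 0.0]
force: [-0.6, -0.0, -0.9]
grip_width: 0.532
14.65 pos [ 540.9 -221.2   86.1] yaw 13.72 z [ 1.e-04 -0.e+00 -1.e+00] F [-0.58 -0.04 -0.88] T [0.02 0.03 0.02] g 0.532
```

```bash
python3 -m crank '{"dp":[[0,0,0.5],[0,0,1.0],[0,0,2.0],[0,0,3.0],[0,0,3.5],[0,0,3.5],[0,0,3.5],[0,0,3.0],[0,0,2.5],[0,0,1.5]],"delta_rot":[[0,0,0],[0,0,0],[0,0,0],[0,0,0],[0,0,0],[0,0,0],[0,0,0],[0,0,0],[0,0,0],[0,0,0]],"claw":[120,120,120,120,120,120,255,255,255,255]}' 20;python3 st.py
python3 - <<'E'
from h import *
np.set_printoptions(precision=1,suppress=True)
a=np.radians(13.65); bx=np.array([np.sin(a),-np.cos(a)]); by=np.array([np.cos(a),np.sin(a)])
p,d=snap('side','side8.png'); P=cloud('side',d); cv2.imwrite('pics/side8c.png',cv2.resize(p[180:360,290:490,::-1],None,fx=3.2,fy=3.2,interpolation=3))
q=P[...,:2]-[540.5,-220.8]; X=q@bx; Y=q@by; Z=P[...,2]
s=(abs(X)<60)&(abs(Y)<104)&(Z>48)&(Z<68)&(abs(Y)>12)
A=np.c_[X[s],Y[s],np.ones(s.sum())]; print('floor plane',s.sum(),np.linalg.lstsq(A,Z[s],rcond=None)[0]*[57.3,57.3,1])
s=(abs(X)<60)&(abs(Y)<15)&(Z>95)&(Z<125); print('grip',s.sum(),np.median(Z[s]),Y[s].mean(),np.percentile(X[s],[1,99]))
l=(X>70)&(X<125)&(abs(Y)<125)&(Z>150)&(Z<290); print('lid top',Z[l].max(), X[l&(Z>274)].min(),X[l&(Z>274)].max(), X[l].max())
E
```

```text
time_s: 15.65
eef_pos: [540.9, -221.2, 329.4]
ee_rot: [0.002, 0.618, 0.787, 0.0]
force: [-0.0, 0.6, -0.1]
grip_width: 0.004
15.65 pos [ 540.9 -221.2  329.4] yaw 13.72 z [ 0.0033 -0.0022 -1.    ] F [-0.04  0.55 -0.08] T [-0.02 -0.01  0.  ] g 0.004
floor plane 1729 [-0.1  0.1 58.7]
grip 208 110.57148518725688 -3.313934557787 [-34.4  34. ]
lid top 283.2515957634455 103.50868234137016 116.62567148199929 116.62567148199929
```

View pics/side8c.png

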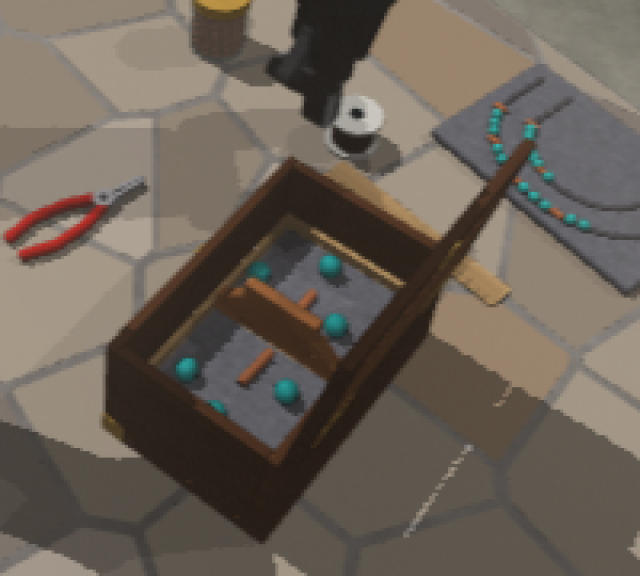

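```bash
python3 -m crank '{"dp":[[0.49,-2.0,0],[0.49,-2.0,0],[0.49,-2.0,0],[0.49,-2.0,0],[0.49,-2.0,0],[0.49,-2.0,0],[0.49,-2.0,0],[0,0,0],[0,0,0]],"delta_rot":[[0,0,0],[0,0,0],[0,0,0],[0,0,0],[0,0,0],[0,0,0],[0,0,0],[0,0,0],[0,0,0]],"claw":[255,255,255,255,255,255,255,255,255]}' 20;python3 st.py
python3 -m crank '{"dp":[[0,0,-1.5],[0,0,-2.0],[0,0,-2.0],[0,0,-1.5],[0,0,-0.5],[0,0,0]],"delta_rot":[[0,0,0],[0,0,0],[0,0,0],[0,0,0],[0,0,0],[0,0,0]],"claw":[255,255,255,255,255,255]}' 20;python3 st.py
python3 - <<'E'
from h import *
np.set_printoptions(precision=1,suppress=True)
a=np.radians(13.65); bx=np.array([np.sin(a),-np.cos(a)]); by=np.array([np.cos(a),np.sin(a)])
q=np.array(sense()['eef_pos'][:2])-[540.5,-220.8]; print('box XY',q@bx,q@by)
p,d=snap('side','side9.png'); P=cloud('side',d); cv2.imwrite('pics/side9c.png',cv2.resize(p[150:330,330:530,::-1],None,fx=3.2,fy=3.2,interpolation=3))
E
```

```text
time_s: 16.6
eef_pos: [575.0, -361.0, 325.8]
ee_rot: [-0.0, 0.618, 0.786, 0.0]
force: [-0.1, -0.6, 0.0]
grip_width: -0.0
16.6 pos [ 575.  -361.   325.8] yaw 13.71 z [-4.e-04  6.e-04 -1.e+00] F [-0.05 -0.62  0.05] T [0.02 0.02 0.01] g -0.0
time_s: 17.2
eef_pos: [575.1, -360.4, 251.3]
ee_rot: [-0.0, 0.617, 0.787, 0.0]
force: [0.1, -0.1, -0.2]
grip_width: -0.001
17.2 pos [ 575.1 -360.4  251.3] yaw 13.76 z [-3.e-04  4.e-04 -1.e+00] F [ 0.1  -0.09 -0.21] T [0.01 0.   0.04] g -0.001
box XY 143.84511575056143 0.6755173303512164
```

View pics/side9c.png

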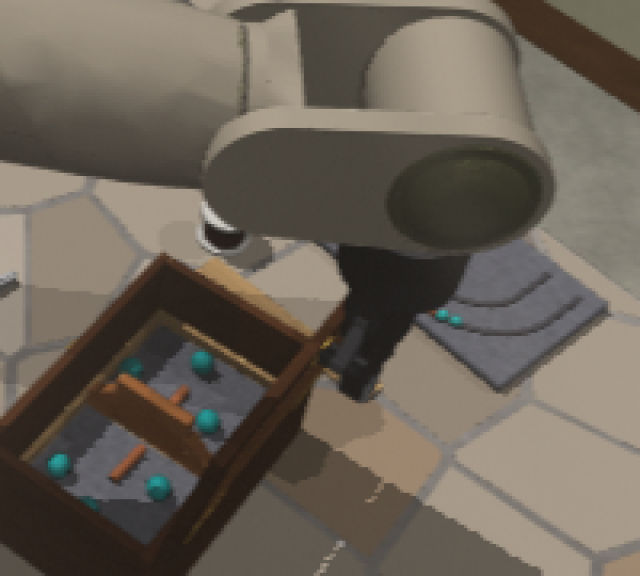

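```bash
python3 -m crank '{"dp":[[-0.17,0.7,0],[-0.17,0.7,0],[-0.17,0.7,0],[-0.17,0.7,0],[-0.17,0.7,0],[-0.17,0.7,0],[-0.18,0.74,0],[-0.18,0.74,0],[-0.18,0.74,0],[0,0,0]],"delta_rot":[[0,0,0],[0,0,0],[0,0,0],[0,0,0],[0,0,0],[0,0,0],[0,0,0],[0,0,0],[0,0,0],[0,0,0]],"claw":[255,255,255,255,255,255,255,255,255,255]}' 20;python3 st.py
cat > lid.py <<'E'
from h import *
import sys
a=np.radians(13.65); bx=np.array([np.sin(a),-np.cos(a)]); by=np.array([np.cos(a),np.sin(a)])
e=sense()['eef_pos']; q=np.array(e[:2])-[540.5,-220.8]; print('box XYZ',np.round([q@bx,q@by,e[2]],1))
fn=sys.argv[1]; p,d=snap('side',fn+'.png'); P=cloud('side',d); cv2.imwrite(f'pics/{fn}c.png',cv2.resize(p[150:330,330:530,::-1],None,fx=3,fy=3,interpolation=3))
E
python3 lid.py side10
```

```text
time_s: 18.25
eef_pos: [559.3, -295.7, 250.8]
ee_rot: [-0.001, 0.617, 0.787, 0.0]
force: [-0.3, -0.6, 0.6]
grip_width: -0.002
18.25 pos [ 559.3 -295.7  250.8] yaw 13.77 z [-0.0011  0.0014 -1.    ] F [-0.27 -0.6   0.61] T [-0.   -0.    0.06] g -0.002
box XYZ [ 77.2   0.6 250.8]
```

View pics/side10c.png

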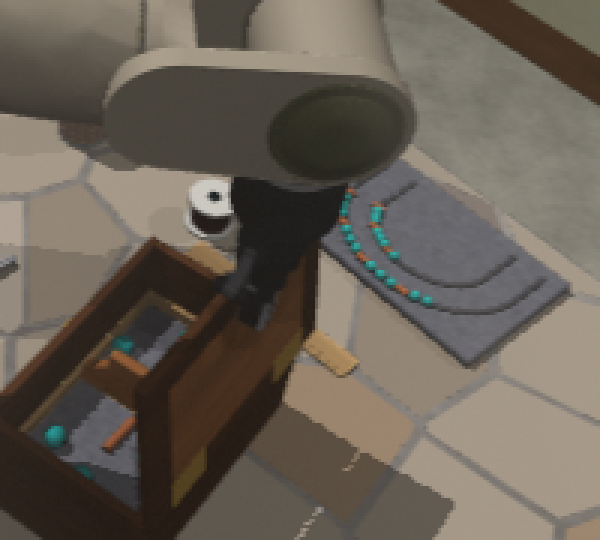

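```bash
python3 -m crank '{"dp":[[-0.177,0.73,-0.14],[-0.177,0.73,-0.14],[-0.177,0.73,-0.14],[-0.168,0.69,-0.27],[-0.168,0.69,-0.27],[-0.168,0.69,-0.27],[-0.155,0.64,-0.39],[-0.155,0.64,-0.39],[-0.155,0.64,-0.39],[0,0,0]],"delta_rot":[[0,0,0],[0,0,0],[0,0,0],[0,0,0],[0,0,0],[0,0,0],[0,0,0],[0,0,0],[0,0,0],[0,0,0]],"claw":[255,255,255,255,255,255,255,255,255,255]}' 20;python3 st.py
python3 -m crank '{"dp":[[-0.137,0.56,-0.49],[-0.137,0.56,-0.49],[-0.137,0.56,-0.49],[-0.114,0.47,-0.59],[-0.114,0.47,-0.59],[-0.114,0.47,-0.59],[-0.09,0.37,-0.66],[-0.09,0.37,-0.66],[-0.09,0.37,-0.66],[0,0,0]],"delta_rot":[[0,0,0],[0,0,0],[0,0,0],[0,0,0],[0,0,0],[0,0,0],[0,0,0],[0,0,0],[0,0,0],[0,0,0]],"claw":[255,255,255,255,255,255,255,255,255,255]}' 20;python3 st.py
python3 lid.py side11
```

```text
time_s: 19.3
eef_pos: [544.2, -234.1, 226.3]
ee_rot: [-0.001, 0.617, 0.787, 0.0]
force: [-0.0, 0.2, -0.6]
grip_width: 0.001
19.3 pos [ 544.2 -234.1  226.3] yaw 13.76 z [-0.0013  0.0014 -1.    ] F [-0.03  0.17 -0.65] T [-0.02  0.02  0.  ] g 0.001
time_s: 20.3
eef_pos: [533.8, -192.6, 173.7]
ee_rot: [-0.001, 0.617, 0.787, -0.0]
force: [-0.8, 0.3, -0.6]
grip_width: -0.0
20.3 pos [ 533.8 -192.6  173.7] yaw 13.74 z [-0.0018  0.0011 -1.    ] F [-0.8   0.28 -0.6 ] T [ 0.07 -0.01 -0.  ] g -0.0
box XYZ [-29.    0.2 173.7]
```

View pics/side11c.png

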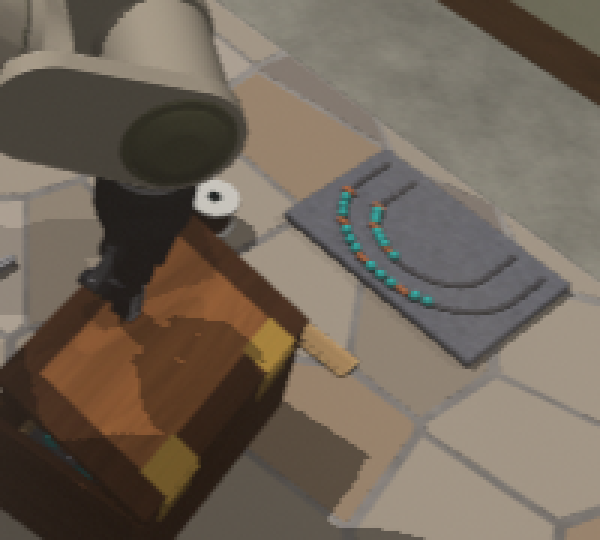

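```bash
python3 -m crank '{"dp":[[-0.03,0.12,-0.36],[-0.03,0.12,-0.36],[-0.03,0.12,-0.36],[-0.03,0.12,-0.36],[-0.03,0.12,-0.36],[-0.03,0.12,-0.36],[0,0,0]],"delta_rot":[[0,0,0],[0,0,0],[0,0,0],[0,0,0],[0,0,0],[0,0,0],[0,0,0]],"claw":[255,255,255,255,255,255,255]}' 20
python3 -m crank '{"dp":[[-0.01,0.03,-0.18],[-0.01,0.03,-0.18],[-0.01,0.03,-0.18],[-0.01,0.03,-0.18],[-0.01,0.03,-0.18],[-0.01,0.03,-0.18],[-0.01,0.03,-0.18],[-0.01,0.03,-0.18],[-0.01,0.03,-0.18],[0,0,-0.18]],"delta_rot":[[0,0,0],[0,0,0],[0,0,0],[0,0,0],[0,0,0],[0,0,0],[0,0,0],[0,0,0],[0,0,0],[0,0,0]],"claw":[255,255,255,255,255,255,255,255,255,255]}' 20
python3 st.py;python3 lid.py side12
```

```text
time_s: 21.05
eef_pos: [532.3, -185.8, 152.7]
ee_rot: [-0.001, 0.618, 0.787, -0.0]
force: [-0.2, 0.4, 0.1]
grip_width: 0.0
time_s: 22.05
eef_pos: [531.6, -183.3, 135.2]
ee_rot: [0.0, 0.618, 0.787, 0.0]
force: [0.0, 0.3, 0.8]
grip_width: -0.001
22.05 pos [ 531.6 -183.3  135.2] yaw 13.72 z [ 1.e-04 -0.e+00 -1.e+00] F [0.   0.33 0.81] T [ 0.19 -0.01 -0.05] g -0.001
box XYZ [-38.6   0.2 135.2]
```

Now creep down until the lid seats.

```bash
python3 -m crank '{"dp":[[0,0,-0.1],[0,0,-0.1],[0,0,-0.1],[0,0,-0.05],[0,0,-0.05],[0,0,0]],"delta_rot":[[0,0,0],[0,0,0],[0,0,0],[0,0,0],[0,0,0],[0,0,0]],"claw":[255,255,255,255,255,255]}' 20
python3 -m crank '{"dp":[[0,0,-0.05],[0,0,0]],"delta_rot":[[0,0,0],[0,0,0]],"claw":[255,255]}' 20
```

```text
time_s: 22.7
eef_pos: [531.6, -183.4, 131.2]
ee_rot: [-0.0, 0.618, 0.786, -0.0]
force: [-0.6, -0.2, -0.0]
grip_width: -0.001
time_s: 22.9
eef_pos: [531.6, -183.3, 130.7]
ee_rot: [0.0, 0.618, 0.787, -0.0]
force: [0.0, 0.6, -0.5]
grip_width: 0.003
```

```bash
python3 -m crank '{"dp":[[0,0,-0.05],[0,0,-0.05],[0,0,0]],"delta_rot":[[0,0,0],[0,0,0],[0,0,0]],"claw":[255,255,255]}' 20
python3 lid.py side13
```

```text
time_s: 23.2
eef_pos: [531.7, -183.4, 130.5]
ee_rot: [0.0, 0.618, 0.787, -0.0]
force: [-2.3, 1.3, 7.8]
grip_width: 0.001
box XYZ [-38.5   0.2 130.5]
```

View pics/side13c.png

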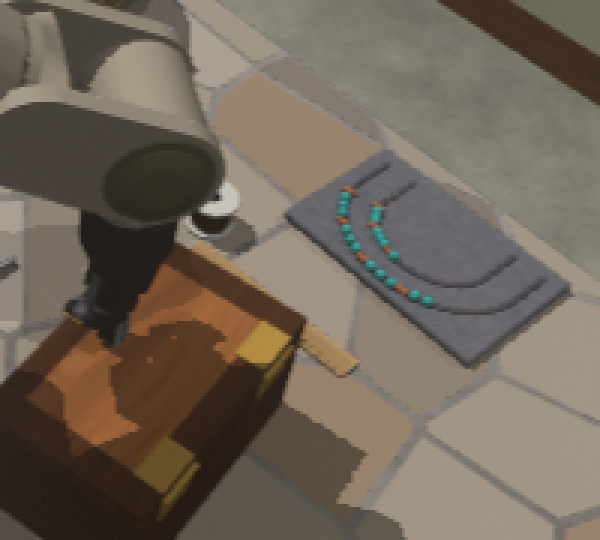

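```bash
python3 -m crank '{"dp":[[0,0,0.2],[0,0,0.8],[0,0,2.0],[0,0,3.0],[0,0,3.0],[-1,2,3.0],[-1.5,3,1],[-1.5,3,0],[-1.5,3,0],[0,0,0]],"delta_rot":[[0,0,0],[0,0,0],[0,0,0],[0,0,0],[0,0,0],[0,0,0],[0,0,0],[0,0,0],[0,0,0],[0,0,0]],"claw":[255,255,255,255,255,255,255,255,255,255]}' 20
python3 -m crank '{"dp":[[-1,4,0],[-1,4,0],[-1,4,0],[-1,4,0],[0,2,0],[0,0,0]],"delta_rot":[[0,0,0],[0,0,0],[0,0,0],[0,0,0],[0,0,0],[0,0,0]],"claw":[255,255,255,255,255,255]}' 20
python3 - <<'E'
from h import *
a=np.radians(13.65); bx=np.array([np.sin(a),-np.cos(a)]); by=np.array([np.cos(a),np.sin(a)])
for c in('side','top'):
    p,d=snap(c,c+'14.png'); P=cloud(c,d); q=P[...,:2]-[540.5,-220.8]; X=q@bx; Y=q@by; Z=P[...,2]
    s=(abs(X)<75)&(abs(Y)<120)&(Z>100)&(Z<170)
    A=np.c_[X[s],Y[s],np.ones(s.sum())]; f=np.linalg.lstsq(A,Z[s],rcond=None)[0]; print(c,s.sum(),np.round(f*[57.3,57.3,1],2),[round(float(np.median(Z[s&(X>lo)&(X<lo+25)])),1) for lo in(-75,-25,50)])
E
python3 st.py
```

```text
time_s: 24.25
eef_pos: [475.4, -70.7, 260.8]
ee_rot: [0.0, 0.617, 0.787, 0.0]
force: [0.5, -0.1, 0.8]
grip_width: -0.001
time_s: 24.85
eef_pos: [436.7, 108.2, 260.2]
ee_rot: [0.0, 0.616, 0.787, 0.0]
force: [0.2, -0.7, 0.2]
grip_width: 0.001
side 4736 [7.0000e-02 5.0000e-02 1.3041e+02] [130.1, 130.5, 130.4]
top 6896 [1.7000e-01 8.0000e-02 1.3046e+02] [130.0, 130.5, 130.6]
24.95 pos [437.  106.2 260. ] yaw 13.75 z [ 3.e-04 -4.e-04 -1.e+00] F [-0.01  0.02  1.21] T [-0.02 -0.05  0.02] g 0.001
```

View pics/top14.png

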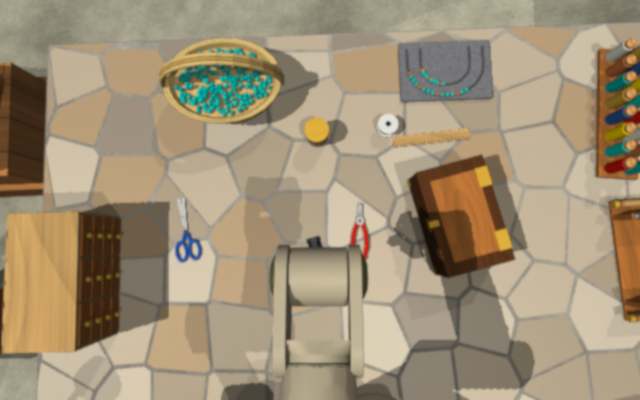

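View pics/side14.png

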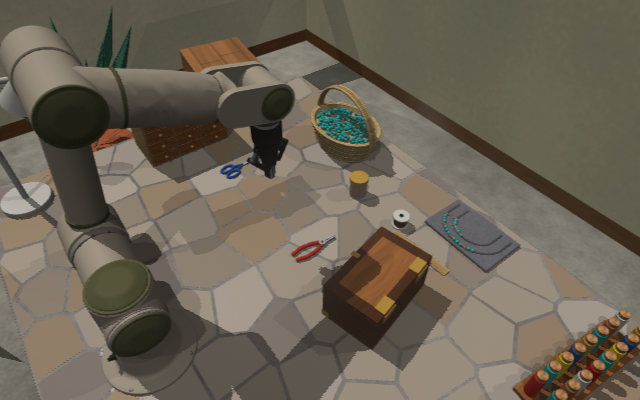

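The lid is flat at 130 mm (box centred near top pixel 460,217), and the pliers, scissors, spool, jar and ruler have not moved. The arm is clear of everything.

```bash
python3 -c "
from rig import *
print(finish_job())"
```

```text
the job is handed in; nothing more can be done
None
```

The bead tray is in the box on its ledges, the lid is shut, and I handed the job in at about 25 s of the 61 s allowed. No verdict was reported.

- **Tray:** I picked it up by the grip board, carried it level and lowered it until the ledges took its weight (about 3 N), then let go. After release, the tray floor measured 58.7 mm high against 58 mm expected, tilted by about 0.1°. All six beads and both tubes were in the tray through the carry and after it was set down.
- **Lid:** I pushed it over by its outer face and eased it down the last few millimetres until it seated, with about 8 N on the fingers. Both cameras then showed its top flat at 130 to 130.5 mm, against 130 mm expected, within 0.2° of level.
- **Rest of the table:** the pliers, scissors, spool, jar and ruler looked unmoved by comparing pictures; I did not measure them. The arm ended clear of everything.

No check failed. The two cameras disagreed by only about 1 mm on the positions of the tray and box.

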